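# Hang the offset bracket level on the grooved pin

## Robot

A 7-joint arm with a two-finger parallel gripper is mounted at the origin on a cart in front of the work surface, level with it; the furniture and walls round the work are solid. World frame = base frame: x ahead of the robot, y to its left, z up, the work surface at z = 0. Lengths are in m, angles in rad, forces in N, time in s.
With the tool pointing down it reaches from about 0.4 to 0.9 m from the base axis. Payload 5.5 kg.
Tool frame: the origin (TCP) lies midway between the tips of the shut fingers; the grasp point (between the pads) lies 19 mm behind it (manip.grip_depth is the distance from the TCP to the grasp point, in m); z points along the fingers, y is the line along which they close (so a half turn about z gives the same grasp; the last joint's range is limited). The gripper opens to 92 mm and grips with 3 to 60 N. Pads are 19 mm wide; open, the fingers measure 130 mm over their backs; the gripper's body (75 mm by 190 mm) begins 47 mm behind the grasp point.
Start: joints at [1.395, 0.501, -0.427, 1.55, 0.221, 1.138, -0.21], TCP at [0.276, -0.588, 0.227] pointing down, gripper open.
Joint ranges: [-2.88, 2.88], [-0.31, 2.03], [-1.54, 1.56], [0.2, 2.42], [-1.41, 4.55], [0.19, 2.02], [-2.57, 2.57]. Speed limits (rad/s): [2.57, 2.57, 3.14, 3.14, 3.14, 3.14, 3.14].

## Interface

Orientations are given as a unit quaternion [x, y, z, w].
In Python, from bench import manip, effector, viewer gives the robot as it stands. Calls block until the motion is done:
- manip.move_pose(position, orientation): joint-space move of the TCP to a pose.
- manip.servo_line(position, ori=None, vel=0.15): straight line of the TCP; ori=None keeps the orientation; vel is the mean speed in m/s.
- manip.movej(angles): joint-space move.
- effector.open_jaws() and effector.close(f_grip=None): open the fingers fully, or close them until they stop; f_grip is the grip in N (None keeps the last).
- manip.sleep(seconds).
- manip.solve_ik(position, orientation): joint angles nearest the present ones, or None.
- viewer.get_image(name): name is "scene" or "top" or "wrist"; returns the picture (420x560x3 uint8, red, green, blue); there is no depth.
- viewer.get_calibration(name): a dict with "vfov" (degrees; the focal length in pixels is half the picture's height over the tangent of half this angle, whatever the lens; pixels are square), "cx", "cy" (the principal point, pixels), "dist_coeffs" ([k1, k2, p1, p2, k3] as OpenCV has them; the pictures are not rectified), "eye" and "attitude" of the camera in the world. Camera axes: x right, y down, z forward; pixel columns grow to the right and rows downward; lengths in m; the calibration is good to about 2 mm. A picture is of the moment at which its call begins: read the wrist's pose just before it. get_calibration takes no time and is no camera call; for the wrist camera it gives the pose at the moment of the call.
A pose or a line that the arm cannot do raises manip.PlanningError and nothing moves.
- manip.hand_in(): hands the job in; it is judged then, once.
Readings, each from a call of its own:
- manip.current_clock(): time.
- manip.current_q(): joint angles.
- manip.current_joint_velocities(): joint speeds.
- manip.current_tau(): joint torques, N m.
- manip.current_tool_pos(): TCP position.
- manip.current_tcp_rot(): TCP orientation.
- manip.current_force(): force on the tool from outside, world axes, zero at the start.
- manip.current_wrist_torque(): the same for the moment, N m.
- manip.current_finger_gap(): finger opening in m.
- manip.current_gripper_force(): force on a finger pad.
Only numpy, scipy, OpenCV 4.12 (cv2) and the standard library are available. Lean on these libraries where they do the work, as an engineer would, in place of code of your own. Each camera call takes 0.05 s, during which the arm holds its last target. There are 200 camera calls.

## Task

Lift the aluminium bracket out of its notched cradle and hang it on the pin of the steel stand by the one hole that lets it hang level. Slide it over the pin's head and back to the collar, lower it so that the hole rests in the groove, and let go, so that it hangs still; never press it against the stand with more than a light finger push (15 N), do not drop the bracket, and leave the things round about where they are.

Things in the scene. Friction and masses are not known exactly. Their poses are not given: they have to be found in the camera images.
- tab (a point): Grip point of the loose bracket, a 5 mm aluminium plate standing upright: centre of its tab. Bracket axes: x = through the thickness, y = along its bar, z = up. The tab is 36 mm wide (y); its top edge is 18 mm above this point, its foot 26 mm below. Pinch it across the 5 mm from above. The whole plate weighs 50 g, even thickness.
- hole_1 (a point): Centre (mid-thickness) of the bracket's hole at y = -36 mm. The bar under the tab is 170 mm long (y, centred on the middle hole) and 24 mm high, with a row of five round 12 mm holes, 18 mm apart, at half its height, 38 mm below tab. Same axes as the tab.
- hole_2 (a point): Centre of the bracket's hole at y = -18 mm.
- hole_3 (a point): Centre of the middle hole, y = 0, 38 mm below tab and 9 mm to its +y side.
- hole_4 (a point): Centre of the bracket's hole at y = +18 mm.
- hole_5 (a point): Centre of the bracket's hole at y = +36 mm.
- pivot (a point): Pivot of the swing arm on the bracket's leg: 10.5 mm to the -y side of the middle hole and 74 mm below it. The leg, on that line, is 24 mm wide (y) and ends 10 mm below the pivot. The forked arm carries two brass discs, 30 mm across, 42 mm from the pivot, before and behind the plate (out to 20 mm from mid-plane). Arm and discs weigh 111 g, centre of mass 41 mm from the pivot.
- swing_arm (a joint): Angle of the swing arm about the bracket's +x axis: 0 = straight up from the pivot, positive = discs on the bracket's -y side, negative = on its +y side. It is free, and gravity lays it on a stop at +1.92 or -1.92 (20 degrees below level).
- cradle_top (a point): Fixed plywood cradle, 70 x 186 mm: two uprights 150 mm apart (along its y) with 9 mm wide, 13 mm deep notches in which the bar's ends stand. This point is midway between the notch floors, 108 mm above the desk; the uprights' tops are at 121 mm. The bracket lifts straight up out of it; their axes start parallel.
- pin_root (a point): On the axis of the stand's fixed, level pin, at the post's front face, 165 mm above the desk. The pin points along this frame's -x. From the tip back: tapered head 6.5 mm long, 9 mm in diameter; groove 7.5 mm long (neck 5 mm in diameter); fixed collar 18 mm in diameter, 4 mm thick, that stops the plate; 8 mm stalk to the post. A hole in the groove hangs 3.5 mm below the axis, on the head 1.5 mm.
- stand_base (a point): Foot of the fixed stand, on the desk under pin_root, same axes. Base 130 mm (x from -95 to +35) x 110 x 12 mm; post 26 mm wide, 30 mm deep, its top 9 mm above pin_root. How far the pin stands out differs each time and is not reported: the collar's front face is 26 to 52 mm in front of pin_root and must be found by touch or seen. Stand, pin and collar are rigid.
- brass_cylinder: Bystander: brass lock cylinder standing upright, 30 x 29 x 70 mm; origin at the centre of its underside.
- pin_jar: Bystander: small clear jar with a black lid, 44 mm across, 48 mm high; origin under its centre.
- loupe: Bystander: small magnifier, 26 x 34 x 16 mm; origin under its centre.
There are look-alikes about, which are no part of the job. Leave any green look-alike of the part that bears pin_root alone.

How it is judged:
On the way:
1. the bracket is lifted clear of the cradle in the gripper (height (world z) of tab above 0.185 m and contact force between bracket and the fingers above 1 N), for 0.2 s.
At the end, for the whole second after the job is handed in: The bracket hangs on the pin by one of its holes, in the groove (hole centre 2.5 to 5.5 mm below the pin's axis, within 5 mm of it sideways, in front of the collar), its up axis within 0.12 rad (7 degrees) of vertical, released and at rest (((z of hole_1 in the frame of pin_root between -0.0055 and -0.0025 m and y of hole_1 in the frame of pin_root between -0.005 and 0.005 m and x of hole_1 in the frame of pin_root between -0.06 and -0.025 m) or (z of hole_2 in the frame of pin_root between -0.0055 and -0.0025 m and y of hole_2 in the frame of pin_root between -0.005 and 0.005 m and x of hole_2 in the frame of pin_root between -0.06 and -0.025 m) or (z of hole_3 in the frame of pin_root between -0.0055 and -0.0025 m and y of hole_3 in the frame of pin_root between -0.005 and 0.005 m and x of hole_3 in the frame of pin_root between -0.06 and -0.025 m) or (z of hole_4 in the frame of pin_root between -0.0055 and -0.0025 m and y of hole_4 in the frame of pin_root between -0.005 and 0.005 m and x of hole_4 in the frame of pin_root between -0.06 and -0.025 m) or (z of hole_5 in the frame of pin_root between -0.0055 and -0.0025 m and y of hole_5 in the frame of pin_root between -0.005 and 0.005 m and x of hole_5 in the frame of pin_root between -0.06 and -0.025 m)) and angle between tab's own z axis and vertical below 0.12 rad and linear speed of bracket below 0.03 m/s and angular speed of bracket below 0.3 rad/s); the robot touches nothing.
It fails at once if the bracket is pressed against the stand or its pin with more than 15 N (contact force between bracket and stand above 15 N).
It fails at once if the bracket is dropped (height (world z) of tab below 0.12 m).
It fails at once if a bystander is moved by more than 20 mm (distance of any of brass_cylinder, pin_jar, loupe from where it was at the start of the episode above 0.02 m).
It also fails if it takes over 58 s, if anything falls off the work surface, if the arm or the gripper's body presses on something with over 40 N, if the wrist force passes 120 N, or if a joint passes its speed limit or range.

## Working session

There is one attempt and no reset: what is moved stays moved. The work goes in short steps, each a Python script; the robot and the scene stay as the last script left them, time stands still between calls to the robot, and variables do not carry over. Pictures are saved under pics/ and viewed, at most 10 in all, crops included, and the job is handed in when it is done.

```bash
ls; mkdir -p pics
python3 - <<'E'
from bench import manip, effector, viewer
import cv2,numpy as np
ims=[]
for n in ["scene","top","wrist"]:
    c=viewer.get_calibration(n); print(n,c)
    im=viewer.get_image(n)[:,:,::-1]; cv2.imwrite(f"pics/{n}0.png",im)
print(manip.current_clock(),manip.current_tcp_rot())
E
```

```text
pics
scene {'vfov': 43.076663532969405, 'cx': 272.5289596267163, 'cy': 218.35233789154526, 'dist_coeffs': array([0.03439669, 0.        , 0.        , 0.        , 0.        ]), 'eye': array([ 0.34950632, -1.14967471,  1.14267509]), 'attitude': array([ 0.91610341, -0.09440016,  0.03868905, -0.38774516])}
top {'vfov': 48.19335461854237, 'cx': 277.16816932977184, 'cy': 212.01459593925915, 'dist_coeffs': array([-0.15223479,  0.        ,  0.        ,  0.        ,  0.        ]), 'eye': array([ 0.29101801, -0.12237415,  1.39262141]), 'attitude': array([ 0.73902741, -0.66595745,  0.06773209, -0.07583882])}
wrist {'vfov': 60.12470441357555, 'cx': 276.9605121465338, 'cy': 210.2204326307367, 'dist_coeffs': array([-0.03009779,  0.        ,  0.        ,  0.        ,  0.        ]), 'eye': array([ 0.35146305, -0.5537737 ,  0.38336355]), 'attitude': array([ 0.83374982, -0.52955979, -0.08468997,  0.13135933])}
0.15 [ 9.76028484e-01  2.17641530e-01 -1.45023343e-04 -7.36296566e-04]
```

View pics/scene0.png

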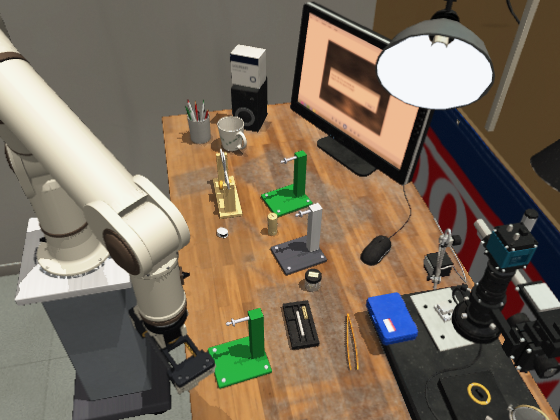

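View pics/top0.png

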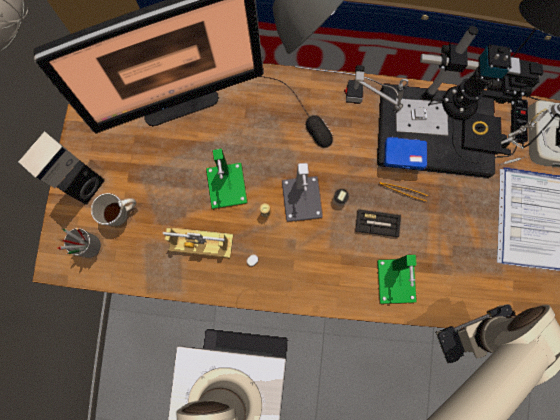

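The scene view shows the cradle at about (228,195), the steel stand at (305,240) and two green look-alikes. In the top view the cradle is at (198,243) and the steel stand at (302,195). I'll enlarge both.

```bash
cat > h.py <<'E'
from bench import manip, effector, viewer
import cv2, numpy as np
from scipy.spatial.transform import Rotation as R
def K(c):
    f=210/np.tan(np.radians(c['vfov']/2)); return np.array([[f,0,c['cx']],[0,f,c['cy']],[0,0,1.]])
def ray(c,uv):
    p=cv2.undistortPoints(np.array(uv,float).reshape(-1,1,2),K(c),c['dist_coeffs']).reshape(-1,2)
    return R.from_quat(c['attitude']).apply(np.c_[p,np.ones(len(p))])
def onz(c,uv,z):
    d=ray(c,uv); e=c['eye']; return e+d*((z-e[2])/d[:,2])[:,None]
def proj(c,P):
    Rm=R.from_quat(c['attitude']).as_matrix().T
    return cv2.projectPoints(np.array(P,float).reshape(-1,1,3),cv2.Rodrigues(Rm)[0],-Rm@c['eye'],K(c),c['dist_coeffs'])[0].reshape(-1,2)
E
python3 - <<'E'
import cv2,numpy as np
t=cv2.imread('pics/top0.png');s=cv2.imread('pics/scene0.png')
def crop(im,x,y,w,h,W,H): return cv2.resize(im[y:y+h,x:x+w],(W,H),interpolation=cv2.INTER_CUBIC)
a=np.hstack([crop(t,155,220,90,45,540,270)[:, :],crop(t,275,155,52,54,260,270)])
b=np.hstack([crop(s,200,145,50,80,206,330),crop(s,262,190,80,90,293,330),crop(t,240,195,82,90,301,330)])
print(a.shape,b.shape)
cv2.imwrite('pics/m1.png',np.vstack([a,b]))
E
```

```text
(270, 800, 3) (330, 800, 3)
```

View pics/m1.png

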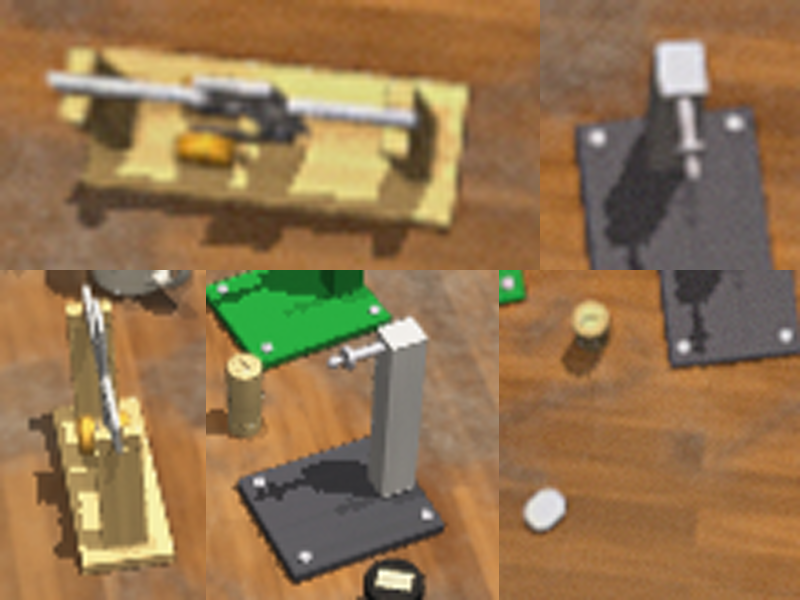

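Run:
```python
from h import *
np.set_printoptions(precision=4,suppress=True)
c=viewer.get_calibration('top')
print('bar ends',onz(c,[(163,233),(224.2,240)],.132))
print('tab',onz(c,[(187.5,233.5),(201,237)],.176))
print('disc front',onz(c,[(189,244.7)],.035))
print('base',onz(c,[(282.4,180.4),(317.4,176.6),(287.1,221.2),(321.4,217.6)],.012))
print('posttop',onz(c,[(303.4,169)],.174))
print('collar,tip',onz(c,[(305.4,184.4),(305.6,190)],.167))
print('cyl,jar,loupe',onz(c,[(265,206)],.07),onz(c,[(341,196)],.048),onz(c,[(252,260)],.016))
Rt=R.from_quat(manip.current_tcp_rot()); w=viewer.get_calibration('wrist')
print('cam in tool',Rt.inv().apply(w['eye']-manip.current_tool_pos()),'\n',(Rt.inv()*R.from_quat(w['attitude'])).as_matrix())
# reach checks of tool-down poses, tool y along world angle a
for n,p in [('cradle',(.29,.14,.3)),('stand',(.30,-.19,.35))]: pass
```

```text
bar ends [[0.459  0.2111 0.132 ]
 [0.4578 0.0408 0.132 ]]
tab [[0.4588 0.134  0.176 ]
 [0.4534 0.097  0.176 ]]
disc front [[0.4458 0.1547 0.035 ]]
base [[ 0.674  -0.0972  0.012 ]
 [ 0.6972 -0.2023  0.012 ]
 [ 0.5497 -0.124   0.012 ]
 [ 0.5713 -0.2252  0.012 ]]
posttop [[ 0.6669 -0.1534  0.174 ]]
collar,tip [[ 0.6264 -0.1629  0.167 ]
 [ 0.6109 -0.1649  0.167 ]]
cyl,jar,loupe [[ 0.5766 -0.0561  0.07  ]] [[ 0.6347 -0.2748  0.048 ]] [[ 0.4229 -0.033   0.016 ]]
cam in tool [ 0.083   0.001  -0.1576] 
 [[-0.0001 -0.9511 -0.3088]
 [ 1.      0.     -0.0003]
 [ 0.0003 -0.3088  0.9511]]
```

```bash
cat >> h.py <<'E'
def down(yaw,opt):  # tool y along +-(yaw) direction, pointing down
    x=np.array([-np.sin(yaw),np.cos(yaw),0])*opt; z=np.array([0,0,-1.]); y=np.cross(z,x)
    return R.from_matrix(np.c_[x,y,z]).as_quat()
E
python3 - <<'E'
from h import *
np.set_printoptions(precision=3,suppress=True)
for o in (1,-1):
    for p,yaw in [((.60,-.16-.05*o,.31),.2),((.458,.1155-.05*o,.32),0),((.458,.1155,.143),0),((.458,.1155,.29),0),((.57,-.19,.29),.2),((.62,-.19,.185),.2)]:
        q=manip.solve_ik(p,down(yaw,o)); print(o,p,q)
E
```

```text
1 (0.6, -0.21000000000000002, 0.31) [ 0.921  0.527 -0.92   1.478  0.423  1.346  0.172]
1 (0.458, 0.0655, 0.32) [ 0.821  0.132 -1.094  1.865  0.125  1.218 -0.313]
1 (0.458, 0.1155, 0.143) [ 0.697  0.618 -1.277  2.045  0.707  1.022 -0.937]
1 (0.458, 0.1155, 0.29) [ 0.67   0.203 -1.085  1.888  0.195  1.164 -0.484]
1 (0.57, -0.19, 0.29) [ 0.961  0.478 -0.941  1.595  0.399  1.274  0.155]
1 (0.62, -0.19, 0.185) [ 0.834  0.655 -0.852  1.584  0.527  1.147  0.063]
-1 (0.6, -0.11, 0.31) [-0.415  0.399  0.744  1.588 -0.279  1.265 -2.566]
-1 (0.458, 0.1655, 0.32) [ 0.695  0.288 -1.286  1.813  0.29   1.259  2.471]
-1 (0.458, 0.1155, 0.143) [ 0.706  0.634 -1.296  2.045  0.725  1.035  2.189]
-1 (0.458, 0.1155, 0.29) [ 0.884  0.385 -1.438  1.885  0.406  1.231  2.455]
-1 (0.57, -0.19, 0.29) [-0.593  0.69   1.359  1.646 -0.687  1.379 -2.08 ]
-1 (0.62, -0.19, 0.185) [-0.458  0.787  1.13   1.631 -0.751  1.219 -2.108]
```

Run:
```python
from h import *
manip.servo_line([.276,-.588,.33],vel=.25)
manip.move_pose([.60,-.21,.31],down(.2,1)); manip.sleep(.2)
import pickle
C={}
C['s']=viewer.get_calibration('wrist'); a=viewer.get_image('wrist'); C['sp']=manip.current_tool_pos()
print(manip.current_clock(),manip.current_tool_pos())
manip.move_pose([.458,.0655,.32],down(0,1)); manip.sleep(.2)
C['c']=viewer.get_calibration('wrist'); b=viewer.get_image('wrist')
print(manip.current_clock(),manip.current_tool_pos(),manip.current_force())
pickle.dump(C,open('C.pkl','wb'))
cv2.imwrite('pics/ws.png',a[:,:,::-1]);cv2.imwrite('pics/wc.png',b[:,:,::-1])
```

```text
2.775 [ 0.59970415 -0.21098168  0.30993938]
4.2083 [0.45851804 0.06476944 0.3199246 ] [ 0.91644877 -0.3191974  -0.77100965]
```

View pics/ws.png

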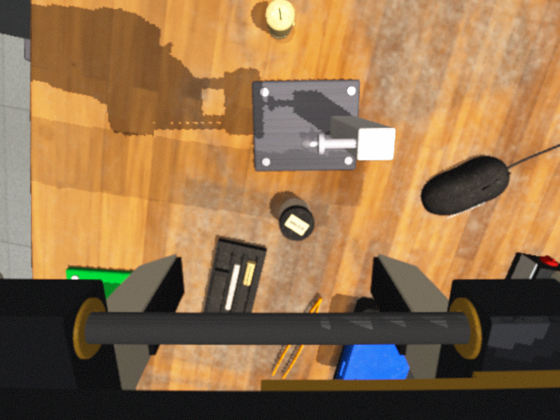

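View pics/wc.png

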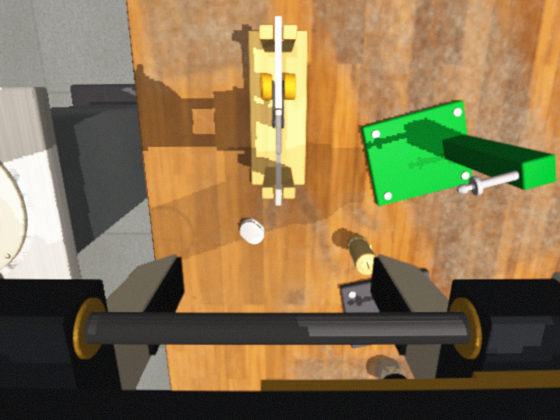

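ws shows the stand with its pin along row ~144, from the tip at x~305 to the collar at ~321. wc shows the bracket along column ~279, from row 17 to 204, with the discs at row 86. I'll zoom in on both.

Run:
```python
import cv2,numpy as np
a=cv2.imread('pics/ws.png')[118:170,295:400];b=cv2.imread('pics/wc.png')[10:210,244:316]
a=cv2.resize(a,None,fx=6,fy=6,interpolation=cv2.INTER_CUBIC)  #630x312
b=cv2.resize(b,None,fx=4,fy=4,interpolation=cv2.INTER_CUBIC).transpose(1,0,2)  # 800 wide(rows), 288 high(cols)
o=np.zeros((600,800,3),np.uint8);o[:312,:630]=a;o[312:]=b
cv2.imwrite('pics/z.png',o)
```

```text
(no output)
```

View pics/z.png

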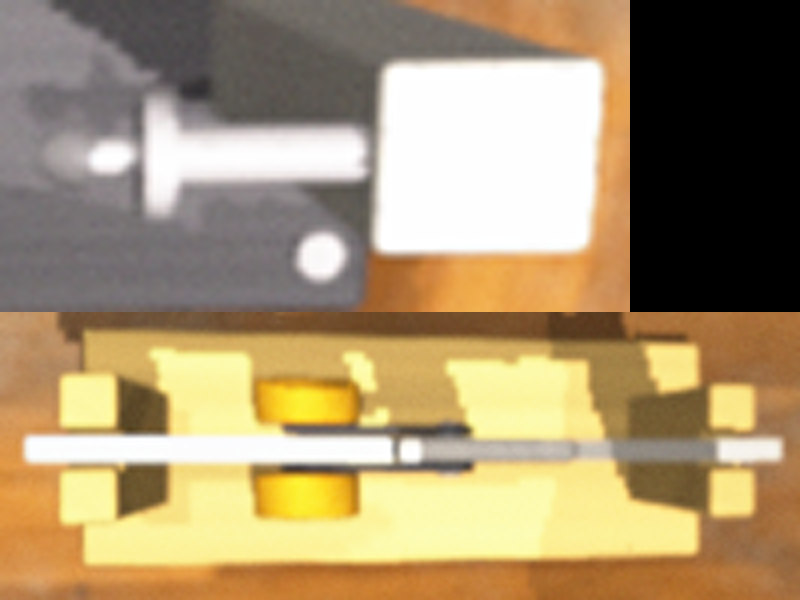

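Run:
```python
from h import *
import pickle
np.set_printoptions(precision=4,suppress=True)
C=pickle.load(open('C.pkl','rb'))
u=lambda L:[(295+x/6,118+y/6) for x,y in L]
p=onz(C['s'],u([(381,60),(373,252),(604,58),(590,252)]),.174); print('post top FL FR BL BR\n',p)
print('width',np.linalg.norm(p[0]-p[1]),np.linalg.norm(p[2]-p[3]),'depth',np.linalg.norm(p[0]-p[2]))
pp=onz(C['s'],u([(42,156),(163,156),(182,155),(365,152)]),.165); print('tip,collar,collar back,stalk end',pp)
print('collar edges', onz(C['s'],u([(143,156),(160,90),(160,220)]),.165))
v=lambda L:[(244+(y-312)/4,10+x/4) for x,y in L]
print('bar ends',onz(C['c'],v([(24,449),(782,449)]),.132))
print('tab top ends?',onz(C['c'],v([(397,450),(422,450),(575,450)]),.176))
print('disc',onz(C['c'],v([(305,449)]),.045))
m=onz(C['c'],v([(24,449),(782,449)]),.132).mean(0)
print('pred tab top', [ (10+0,) ], proj(C['c'],[[m[0],m[1]-9+y,.176] for y in (0,)]) , proj(C['c'],[[m[0],m[1]-.009+.018,.176],[m[0],m[1]-.009-.018,.176]]))
```

```text
post top FL FR BL BR
 [[ 0.6511 -0.1435  0.174 ]
 [ 0.6567 -0.1685  0.174 ]
 [ 0.6801 -0.1374  0.174 ]
 [ 0.6858 -0.1626  0.174 ]]
width 0.025622330525245214 0.025924164398844787 depth 0.02964868434096098
tip,collar,collar back,stalk end [[ 0.6106 -0.1658  0.165 ]
 [ 0.627  -0.1625  0.165 ]
 [ 0.6296 -0.1619  0.165 ]
 [ 0.6543 -0.1565  0.165 ]]
collar edges [[ 0.6243 -0.1631  0.165 ]
 [ 0.6245 -0.1539  0.165 ]
 [ 0.6287 -0.1712  0.165 ]]
bar ends [[0.4593 0.211  0.132 ]
 [0.4592 0.0404 0.132 ]]
tab top ends? [[0.4593 0.1349 0.176 ]
 [0.4593 0.1301 0.176 ]
 [0.4593 0.0991 0.176 ]]
disc [[0.4595 0.1549 0.045 ]]
pred tab top [(10,)] [[278.7199 983.8065]] [[278.4044 109.5239]
 [278.4408 154.1958]]
```

The tab measures (.459,.117) at yaw 0, and its predicted edges match the picture. The discs are on the +y side, so hole_4 is the balance hole (CoM ≈ +17.8 mm). The pin axis runs at yaw .208 through (.627,-.1625), with the collar's front face near x = .625. I'll grasp and lift now.

Run:
```python
from h import *
np.set_printoptions(precision=4,suppress=True)
q=down(0,1); T=np.array([.4593,.1168])
def go(p,vel,ori=None):
    manip.servo_line(list(p),ori,vel)
go([*T,.24],.2,q); manip.sleep(.2); e=T-manip.current_tool_pos()[:2]; print('err',e,manip.current_tool_pos())
go([*(T+e),.141],.08); manip.sleep(.2); print(manip.current_tool_pos(),manip.current_force())
effector.close(50); manip.sleep(.2); print(manip.current_finger_gap(),manip.current_gripper_force(),manip.current_tool_pos(),manip.current_clock())
f0=manip.current_force(); p=manip.current_tool_pos()
go([*(T+e),.165],.05); manip.sleep(.2); print('f',manip.current_force()-f0,manip.current_wrist_torque())
go([*(T+e),.29],.1); manip.sleep(.3); print(manip.current_tool_pos(),manip.current_finger_gap(),manip.current_force()-f0,manip.current_clock())
cv2.imwrite('pics/g.png',viewer.get_image('wrist')[:,:,::-1]); 
s=viewer.get_image('scene')[:,:,::-1]; cv2.imwrite('pics/gs.png',s)
np.save('grasp.npy',p)
a=cv2.imread('pics/g.png')
b=cv2.resize(s[80:230,180:300],(480,600)); a=a[:,100:420]
o=np.zeros((600,800,3),np.uint8); o[:420,:320]=a; o[:,320:]=b; cv2.imwrite('pics/v7.png',o)
```

```text
err [-0.0009  0.0007] [0.4602 0.1161 0.241 ]
[0.4586 0.1174 0.1413] [ 0.214  -0.4962 -0.085 ]
0.0045706151358647674 49.99803364276886 [0.4585 0.1175 0.141 ] 8.125
f [ 0.0894 -0.2935 -1.7657] [-0.0514 -0.0936  0.0149]
[0.4582 0.1175 0.2898] 0.00526380699109656 [ 0.2217 -0.2236 -1.8763] 10.6583
```

View pics/v7.png

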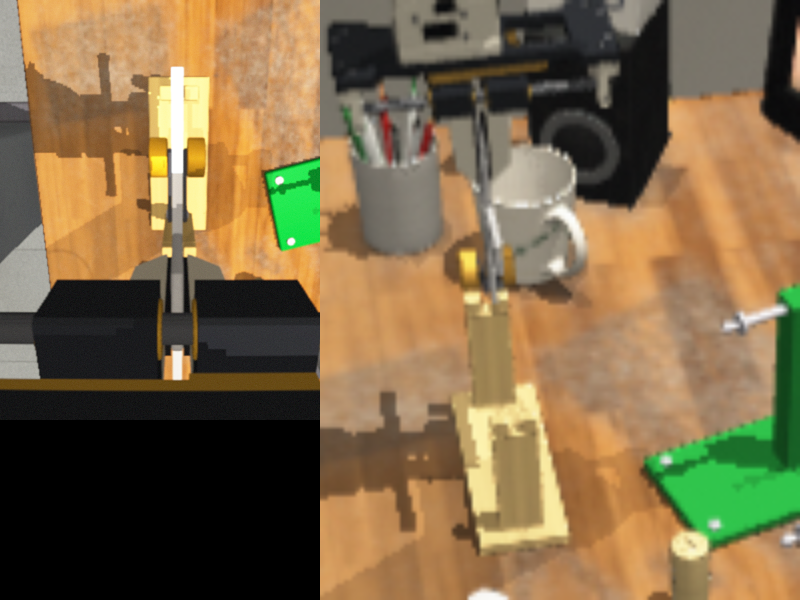

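Run:
```python
from h import *
np.set_printoptions(precision=3,suppress=True)
c=viewer.get_calibration('wrist'); t=manip.current_tool_pos(); g=np.load('grasp.npy')
tab=np.array([.4593,.1168,.158])-g+t
for th in (-.05,0,.05):
    r=R.from_euler('x',th)
    print(th,proj(c,[tab+r.apply(v) for v in ([0,.094,-.026],[0,.018,.018],[0,.009-.0105+.0395,-.112-.0144+.015])]))
print(R.from_quat(manip.current_tcp_rot()).as_matrix())
im=cv2.imread('pics/g.png'); col=im[40:200,272:282].astype(int).mean((1,2)); d=np.diff(col); i=np.argsort(-abs(d))[:6]; print(i+40.5,d[i])
row=im[75:130,255:300].astype(int).min(2).mean(0); print(np.round(row))
```

```text
-0.05 [[280.386  71.452]
 [280.897 271.716]
 [279.16  168.353]]
0 [[280.487  67.344]
 [280.913 274.946]
 [279.189 160.94 ]]
0.05 [[280.595  63.563]
 [280.927 278.253]
 [279.219 153.531]]
[[-0.  1. -0.]
 [ 1.  0.  0.]
 [ 0. -0. -1.]]
[ 66.5  65.5 172.5 173.5  67.5 171.5] [ 52.833  35.467 -23.1   -18.167   3.733  -2.567]
[107. 108. 115. 129. 144. 153. 157. 157. 156. 155. 155. 155. 156. 156.
 157. 188. 244. 254. 254. 254. 254. 254. 254. 254. 254. 254. 254. 252.
 213. 152. 146. 152. 150. 148. 149. 152. 156. 162. 166. 166. 165. 164.
 163. 160. 163.]
```

```bash
cat >> h.py <<'E'
YAW=.208; U=np.array([np.cos(YAW),np.sin(YAW),0]); V=np.array([-np.sin(YAW),np.cos(YAW),0])
A=np.array([.627,-.1625,.165])
H=lambda dy=0: V*(.0265+dy)+np.array([0,0,-.021])   # hole_4 rel. TCP
def tcp_for(s,z,y=0): return A+U*s+V*y+np.array([0,0,z])-H()
def hole():
    d=manip.current_tool_pos()+H()-A; return np.array([d@U,d@V,d[2]])
E
python3 - <<'E'
from h import *
np.set_printoptions(precision=4,suppress=True)
q=down(YAW,1)
t=tcp_for(-.05,.1)
manip.servo_line(list(t),q,.2); manip.sleep(.2); print(hole(),manip.current_clock(),manip.current_force())
manip.servo_line(list(tcp_for(-.05,.0)),q,.1); manip.sleep(.3); h=hole(); print(h,manip.current_clock(),manip.current_force(),manip.current_finger_gap())
import pickle; c=viewer.get_calibration('wrist'); im=viewer.get_image('wrist')[:,:,::-1]
pickle.dump((c,manip.current_tool_pos()),open('C2.pkl','wb'))
cv2.imwrite('pics/p.png',im)
print('axis pts proj',proj(c,[A+U*s for s in (-.016,0,.027)]), 'bar end',proj(c,[manip.current_tool_pos()+H()+V*.067+[0,0,.012]]))
cv2.imwrite('pics/p2.png',cv2.resize(im[40:280,200:420],None,fx=2.5,fy=2.5,interpolation=cv2.INTER_CUBIC))
E
```

```text
[-0.0499  0.0006  0.1003] 12.8083 [-0.2853 -0.2702 -1.3191]
[-0.0498 -0.0001  0.0004] 14.2583 [ 0.8815 -0.471  -1.2904] 0.004791585524835889
axis pts proj [[344.1513 206.9232]
 [374.9484 206.9186]
 [426.6028 206.9142]] bar end [[279.0216  67.0952]]
```

View pics/p2.png

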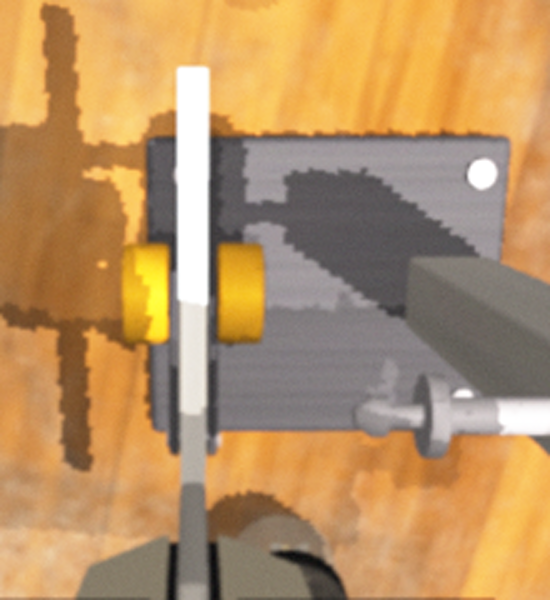

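The bar end (row 66.4) and the pin (row 206) are both about 0.8 px above prediction, so their relative alignment is within ~0.2 mm. I'll advance in small force-checked steps.

```bash
cat > adv.py <<'E'
from h import *
import sys
np.set_printoptions(precision=4,suppress=True)
q=down(YAW,1)
off=np.zeros(3)
def to(s,z,y=0,vel=.03):
    manip.servo_line(list(tcp_for(s+off[0],z+off[2],y+off[1])),q,vel)
def frel(f0): f=manip.current_force()-f0; return np.array([f@U,f@V,f[2]])
E
python3 - <<'E'
from adv import *
Z=-.0003
to(-.022,Z); manip.sleep(.3); off[:]=np.array([-.022,0,Z])-hole(); off[0]=0; print('off',off)
to(-.021,Z); manip.sleep(.2); f0=manip.current_force(); np.save('f0.npy',f0)
for s in np.arange(-.019,-.002,.001):
    to(s,Z,vel=.02); manip.sleep(.05); f=frel(f0); print(np.round(s,4),hole(),f)
    if np.abs(f).max()>2.5: break
print(manip.current_clock(),manip.current_finger_gap()); np.save('off.npy',off)
E
```

```text
off [ 0.      0.0002 -0.    ]
-0.019 [-0.0189  0.0002 -0.0003] [ 0.2586 -0.8708 -0.7467]
-0.018 [-0.018   0.0002 -0.0003] [ 0.5653 -0.6905 -1.4284]
-0.017 [-0.017   0.0002 -0.0003] [ 0.2507 -0.9338 -1.1741]
-0.016 [-0.016   0.0002 -0.0004] [ 0.0176 -0.1774 -0.2858]
-0.015 [-0.015   0.0002 -0.0003] [ 0.6623 -1.0393 -1.2432]
-0.014 [-0.014   0.0002 -0.0003] [ 0.3183 -0.5562 -1.0181]
-0.013 [-0.013   0.0002 -0.0003] [ 0.7782 -1.0755 -0.2797]
-0.012 [-0.012   0.0002 -0.0004] [ 1.1846 -1.0498 -0.5706]
-0.011 [-0.011   0.0002 -0.0004] [ 0.5934 -1.7015 -0.1235]
-0.01 [-0.01    0.0002 -0.0003] [ 0.5443 -0.4827 -1.2012]
-0.009 [-0.009   0.0002 -0.0003] [ 1.4633 -0.3722 -0.6472]
-0.008 [-0.008   0.0001 -0.0003] [ 0.3047 -0.9769 -0.732 ]
-0.007 [-0.0069  0.0002 -0.0003] [ 1.1826 -1.2335 -2.1996]
-0.006 [-0.006   0.0002 -0.0003] [ 0.7913  0.3024 -0.5835]
-0.005 [-0.005   0.0002 -0.0004] [ 0.6305 -0.5136 -1.35  ]
-0.004 [-0.0048  0.0001 -0.0005] [-3.1158 -1.2108  2.0688]
20.9417 0.004579972003669581
```

Contact came at s=-.0048 against a predicted collar at -.0045. I'll back off 1.2 mm and lower.

Run:
```python
from adv import *
off[:]=np.load('off.npy')
def avg(n=6):
    L=[]
    for _ in range(n): L.append(manip.current_force()); manip.sleep(.03)
    f=np.mean(L,0)-f0; return np.array([f@U,f@V,f[2]])
f0=np.load('f0.npy'); S=-.006
to(S,-.0003,vel=.01); manip.sleep(.2); b=avg(10); print('base',b)
for z in np.arange(-.0013,-.0048,-.0005):
    to(S,z,vel=.01); f=avg()-b; print(np.round(z,4),hole(),f)
    if f[2]>1.2 or np.abs(f).max()>3: break
print(manip.current_clock())
im=viewer.get_image('wrist')[:,:,::-1]; c=viewer.get_calibration('wrist'); s=viewer.get_image('scene')[:,:,::-1]
o=np.zeros((600,800,3),np.uint8); o[:, :400]=cv2.resize(im[40:280,220:380],(400,600)); o[:480,400:]=cv2.resize(s[180:276,270:350],(400,480)); cv2.imwrite('pics/v9.png',o)
print(proj(c,[manip.current_tool_pos()+H()+V*.067+[0,0,.012]]))
```

```text
base [ 0.5827 -0.4623 -0.8054]
-0.0013 [-0.006   0.0002 -0.0013] [ 0.1413 -0.0398  0.0644]
-0.0018 [-0.006   0.0002 -0.0018] [ 0.4316 -0.1059  0.2144]
-0.0023 [-0.006   0.0002 -0.0024] [ 0.2865 -0.5397 -0.2415]
-0.0028 [-0.006   0.0001 -0.0028] [ 0.0087 -0.1568 -0.0912]
-0.0033 [-0.006   0.0001 -0.0033] [ 0.0122 -0.2525  0.1024]
-0.0038 [-0.0059  0.0002 -0.0037] [-0.4649 -0.087   2.0531]
24.525
[[279.1643  67.1246]]
```

View pics/v9.png

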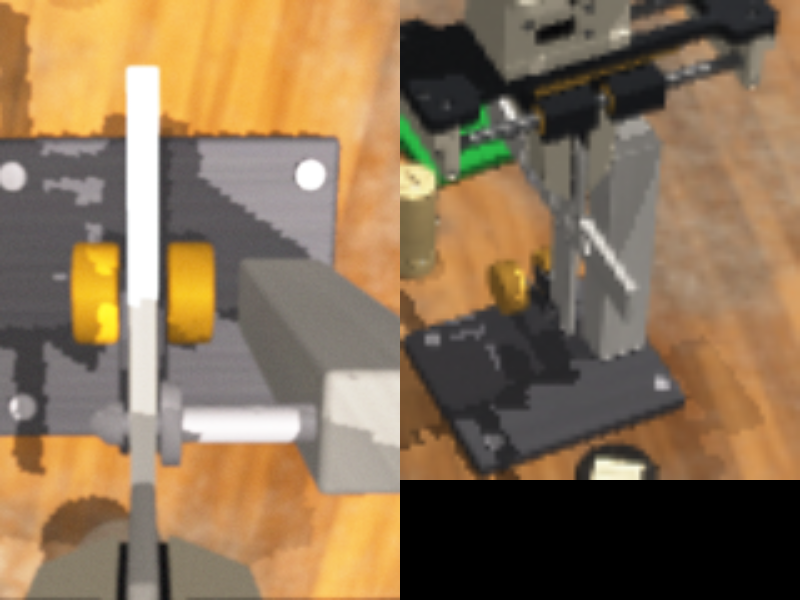

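The plate is in the groove against the pin neck, in front of the collar, with its weight transferred (hole −3.7 mm against an expected −3.5). I'll release.

Run:
```python
from adv import *
effector.open_jaws(); manip.sleep(.3); print(manip.current_finger_gap(),manip.current_clock())
p=manip.current_tool_pos(); manip.servo_line([p[0],p[1],p[2]+.12],None,.08); manip.sleep(2.0); print(manip.current_clock())
c=viewer.get_calibration('wrist')
im=viewer.get_image('wrist')[:,:,::-1]; manip.sleep(.4); im2=viewer.get_image('wrist')[:,:,::-1]; s=viewer.get_image('scene')[:,:,::-1]
print('motion',np.abs(im.astype(int)-im2).max())
o=np.zeros((600,800,3),np.uint8); o[:, :400]=cv2.resize(im2[40:280,220:380],(400,600)); o[:480,400:]=cv2.resize(s[180:276,270:350],(400,480)); cv2.imwrite('pics/v10.png',o)
hp=A+U*-.006+[0,0,-.0035]
for th in (-.1,0,.1):
    r=lambda y,z: hp+V*(y*np.cos(th)-z*np.sin(th))+np.array([0,0,y*np.sin(th)+z*np.cos(th)])
    P=proj(c,[r(.067,.012),r(-.027-.018,.056),r(-.027+.018,.056),r(-.103,.012)]); print(th,((P-[220,40])*2.5).round(0).tolist())
```

```text
0.09186100081361202 26.3333
29.9833
motion 21
-0.1 [[146.0, 94.0], [146.0, 488.0], [146.0, 362.0], [145.0, 615.0]]
0 [[146.0, 96.0], [146.0, 501.0], [146.0, 381.0], [145.0, 605.0]]
0.1 [[146.0, 100.0], [146.0, 512.0], [146.0, 399.0], [145.0, 592.0]]
```

View pics/v10.png

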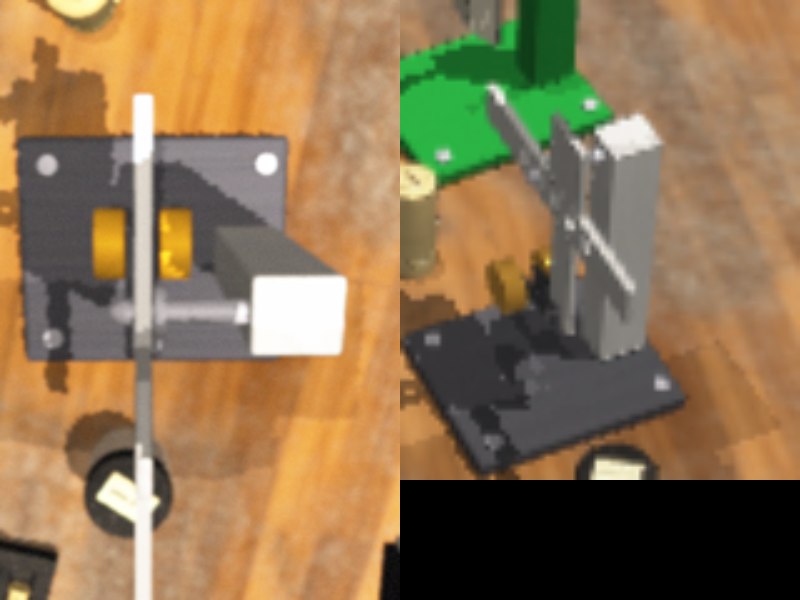

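It hangs level on hole_4 in the groove, with the discs still on the +y side. I'll let it settle, check for motion and hand in.

Run:
```python
from adv import *
manip.sleep(6)
I=[viewer.get_image('wrist').astype(int)]
for _ in range(3): manip.sleep(.3); I.append(viewer.get_image('wrist').astype(int))
m=[np.abs(i-I[0])[60:280,225:320].max() for i in I[1:]]; print(m,manip.current_clock())
if max(m)<25: print(manip.hand_in())
```

```text
[np.int64(13), np.int64(22), np.int64(19)] 37.6333
the job is handed in; nothing more can be done
None
```

The bracket hangs level and still by hole_4 in the pin's groove, released, with no contact force reading above about 4 N. I handed the job in at about 38 s; no verdict came back.

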